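Feed a headed peg down the gravity chute

TASK

Drop the headed wooden peg (the T-shaped one) into the mouth at the high end of the gravity chute, tail first and lying flat, so that it slides down and stops with its head against the two stops and its tail out through the gap between them. Let go of it up at the mouth, and leave the plain straight pine block where it lies.

Things in the scene. Friction and masses are not known exactly. Their poses are not given: they have to be found in the camera images.
- peg_center (a point): Centre of a pale wooden flat T-shaped peg, 110 mm long, 36 thick, 0.12 kg, lying flat at any yaw: head 60 wide, 30 long; tail 30 wide, 80 long. x points along it from head to tail (tail end at x +55 mm, head's back at -55, step at -25), y across, z up; underside 18 mm below. Grip the tail across its 30 mm here; balance point about 9 mm towards the head.
- chute_mouth (a point): Floor point in the mouth of a fixed slippery trough sloping 22 degrees. x: down the slope, z: square to floor. High end 70 mm uphill. Inside 100 mm wide there, 70 from 30 mm downhill on; walls 10 thick, 22 high. A peg held level, tail downhill, centre 46 mm straight above this point clears the floor by about 5 mm, the walls by more; let go, it tips onto the floor and slides down.
- chute_outlet (a point): Point on the middle of the chute's floor at its low end, 170 mm downhill of chute_mouth, same axes. Two slanting wooden stops, 30 mm high, leave a 38 mm gap here: the peg's tail goes through, its head does not. A narrow lip runs on for 60 mm. With the peg seated tail first, its centre is about 13 mm beyond this point along x and 18 mm above the floor along z.
- block_center (a point): Centre of the plain straight pine block, 45 x 110 x 28 mm (long side along its y), 14 mm above its underside; it lies loose on the table and is not to be moved.
Things that resemble listed ones, but are neither listed nor needed, are in the scene too. What is shaped like the part that bears peg_center but purple or yellow is not meant.

How it is judged:
By the outcome, as a careful person would: the job done as asked, in the order asked, and still so for the second after the job is handed in, with the robot touching nothing.
It also fails if it takes over 35 s, if anything falls off the work surface, if the arm or the gripper's body presses on something with over 40 N, if the wrist force passes 120 N, or if a joint passes its speed limit or range.

ROBOT

A 6-joint arm with a two-finger parallel gripper is mounted at the origin on a cart in front of the work surface, level with it; the furniture and walls round the work are solid. World frame = base frame: x ahead of the robot, y to its left, z up, the work surface at z = 0. Lengths are in m, angles in rad, forces in N, time in s.
With the tool pointing down it reaches from about 0.3 to 0.95 m from the base axis. Payload 3.1 kg.
Tool frame: the origin (TCP) lies between the finger pads; the fingertips stand 11 mm ahead of it and the grasp point (between the pads) lies 8 mm behind it; z points along the fingers, y is the line along which they close (so a half turn about z gives the same grasp; the last joint's range is limited). The gripper opens to 85 mm and grips with 20 to 120 N. Pads are 22 mm wide; open, the fingers measure 114 mm over their backs; the gripper's body (76 mm by 85 mm) begins 54 mm behind the grasp point. The pads swing forward as they close: fully open they stand 13 mm farther back than shut.
Start: joints at [1.235, 0.308, 1.634, -0, 1.2, -0.07], TCP at [0.164, 0.603, 0.242] pointing down, gripper open.
Joint ranges: [-3.06, 3.06], [-0.79, 1.96], [0.05, 2.63], [-1.19, 4.34], [0.05, 2.64], [-2.94, 2.94]. Speed limits (rad/s): [2.79, 2.79, 3.14, 3.14, 3.14, 3.14].

INTERFACE

Orientations are given as [roll, pitch, yaw] about the fixed x, y, z axes, in that order (R = Rz(yaw) Ry(pitch) Rx(roll)).
In Python, from workcell import ctrl, viewer gives the robot as it stands.
- The arm moves only by the shell command python3 -m crank 'ROWS'. ROWS is a JSON object of lists of equal length, an entry for each row: "rotation": the turn, a rotation vector about the tool's x, y, z in degrees, a list of three; "xyz": the shift along the tool's x, y, z in mm, a list of three; "gripper": the finger opening in mm, from 0 to 85.4. In form: {"rotation": [[wx, wy, wz], ...], "xyz": [[x, y, z], ...], "gripper": [gripper, ...]}. A call has 1 to 5 rows; each row shifts and turns the commanded pose from where the row before left it, along the tool's axes as they then stand; what a row does not reach is not made up. A row lasts 1/10 s, in which the tool goes at most 50 mm and 8.59 degrees, less where a joint would pass 70% of its speed; a pose out of reach is approached as far as the arm can. A call is refused whole if a number of a shift passes 50 or a number of a turn 8.59, either way. A call with a gripper value outside its range is refused whole. The fingers move at their own pace and stop on an object; the grip force is fixed at half the most. Time passes only in rows, so rows that do not move let the fingers close. It gives the time, the measured TCP pose, the force, the opening and the grip force at its end, in the units of the state.
- ctrl.observe(): the state, without advancing time (a new reading comes with each control period).
- viewer.read_camera(name): name is "scene" or "top" or "wrist"; returns a dict with "img" (480x640x3 uint8, blue, green, red), "fov_y" (degrees; the focal length in pixels is half the picture's height over the tangent of half this angle, whatever the lens; pixels are square), "cx", "cy" (the principal point, pixels), "k1" (the pictures are not rectified: a ray, as slopes to the right and down, at radius r is drawn at 1 + k1 r^2 times it, then the intrinsics apply), "R" (3x3) and "t" (3): a world point X has camera coordinates R X + t. Camera axes: x right, y down, z forward; pixel columns grow to the right and rows downward; lengths in m; the calibration is good to about 2 mm. A picture is of the moment at which its call begins. There is no depth.
- ctrl.sign_off(): hands the job in; it is judged then, once.
The state is a dict: "time": time; "joint_positions": joint angles; "dq": joint speeds; "joint_torque": joint torques, N m; "tool_pos": TCP position; "eef_rot": TCP orientation; "force": force on the tool from outside, world axes, zero at the start; "ft_torque": the same for the moment, N m; "opening": finger opening in m; "gripper_force": force on a finger pad.
Only numpy, scipy, OpenCV 4.12 (cv2) and the standard library are available. Lean on these libraries where they do the work, as an engineer would, in place of code of your own. Each camera call takes 0.05 s, during which the arm holds its last target. There are 200 camera calls.

## Working session

There is one attempt and no reset: what is moved stays moved. The work goes in short steps, Python scripts to look and compute and a shell command to move; the robot and the scene stay as the last step left them, time stands still between calls to the robot, and variables do not carry over. Pictures are saved under pics/ and viewed, at most 13 in all, crops included, and the job is handed in when it is done.

```bash
mkdir -p pics; python3 - <<'E'
from workcell import ctrl, viewer
import cv2,pickle
print(ctrl.observe())
for n in("scene","top"):
    c=viewer.read_camera(n); cv2.imwrite(f"pics/{n}0.png",c["img"]); pickle.dump(c,open(f"{n}0.pkl","wb"))
    print(n,{k:v for k,v in c.items() if k!="img"})
E
```

```text
{'time': 0.0, 'joint_positions': array([ 1.23528433e+00,  3.09012426e-01,  1.63521933e+00,  7.35197975e-06,
        1.19967920e+00, -6.97121731e-02]), 'dq': array([-1.34671196e-03,  6.38121453e-05, -2.96730732e-03,  1.80066459e-04,
       -5.15337040e-04,  3.16943935e-04]), 'joint_torque': array([-3.19029259e-04, -4.15252769e+01, -2.76663172e+01,  5.68720452e-06,
        1.02830847e-02, -1.17732831e-06]), 'tool_pos': array([0.16394092, 0.60227903, 0.2410268 ]), 'eef_rot': array([-3.13928045e+00, -1.68311943e-04,  2.87578996e+00]), 'force': array([-0.5584023 , -0.36488196, -0.45351471]), 'ft_torque': array([-0.03490014, -0.05878706,  0.01351909]), 'gripper_force': 0.0, 'opening': 0.08529762812858384}
scene {'fov_y': 42.4313112273285, 'cx': 319.6136089252793, 'cy': 233.9068075916537, 'k1': 0.06491403025542042, 'R': array([[ 0.6949361 , -0.71900117,  0.01005632],
       [-0.28585467, -0.28906564, -0.91363459],
       [ 0.65981127,  0.63204302, -0.40641199]]), 't': array([-0.34786051,  0.24362683,  1.23935045])}
top {'fov_y': 50.84264937390871, 'cx': 316.56014797833814, 'cy': 242.60081329769082, 'k1': -0.006616144617434681, 'R': array([[ 0.02522629, -0.99954415,  0.01658695],
       [-0.97983383, -0.02801192, -0.19784083],
       [ 0.19821528, -0.01126167, -0.98009381]]), 't': array([-0.00512423,  0.53878064,  1.1176273 ])}
```

View pics/top0.png

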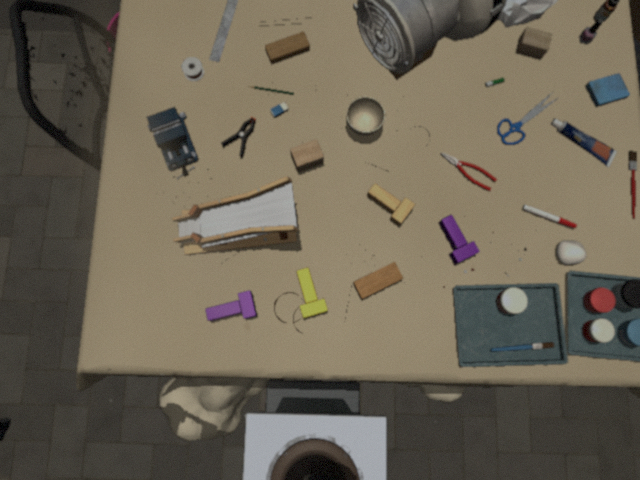

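View pics/scene0.png

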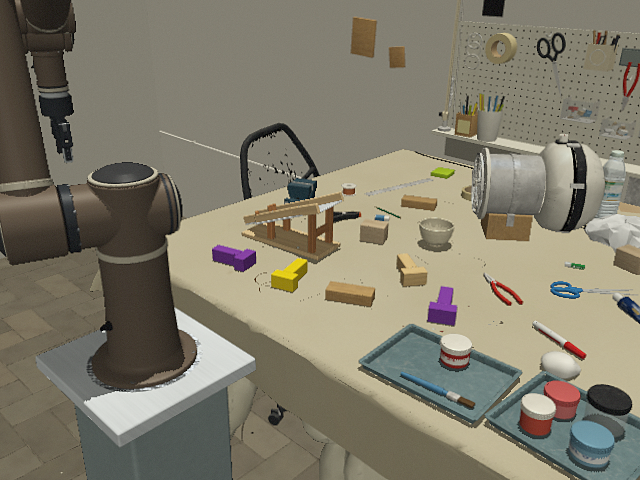

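The top view shows the pale T peg at about (390,203), with its head at (403,212) and its tail toward the upper left. The chute's high end is near (296,205) and its low end near (180,230). The pine block is at (378,280). Next I'll look at enlarged crops.

```bash
python3 - <<'E'
import cv2
a=cv2.imread("pics/top0.png")
cv2.imwrite("pics/c1.png",cv2.resize(a[165:265,165:310],None,fx=5.5,fy=5.5,interpolation=cv2.INTER_CUBIC))
b=cv2.resize(a[175:235,355:425],None,fx=6,fy=6,interpolation=cv2.INTER_CUBIC)
s=cv2.imread("pics/scene0.png")
d=cv2.resize(s[245:295,385:440],None,fx=6,fy=6,interpolation=cv2.INTER_CUBIC)
d=cv2.copyMakeBorder(d,0,60,0,0,cv2.BORDER_CONSTANT)
cv2.imwrite("pics/c2.png",cv2.hconcat([b,d]))
cv2.imwrite("pics/c3.png",cv2.resize(s[180:265,235:350],None,fx=6.5,fy=6.5,interpolation=cv2.INTER_CUBIC))
E
```

```text
(no output)
```

View pics/c1.png

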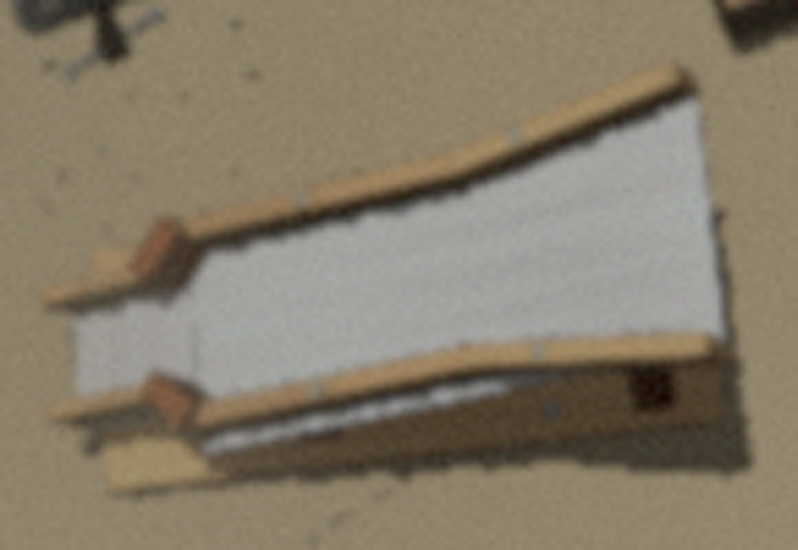

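View pics/c2.png

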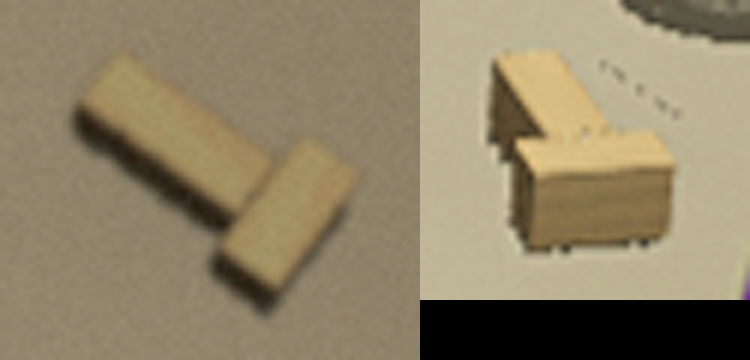

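View pics/c3.png

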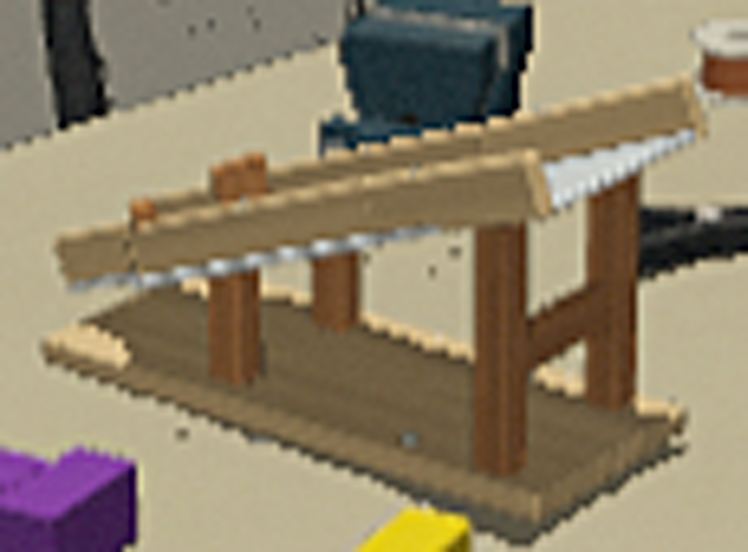

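```bash
cat > h.py <<'E'
import numpy as np,pickle
from scipy.optimize import least_squares
from scipy.spatial.transform import Rotation as Ro
C={n:pickle.load(open(f"{n}0.pkl","rb")) for n in("top","scene")}
def proj(c,X):
    p=np.atleast_2d(X)@c["R"].T+c["t"]; s=p[:,:2]/p[:,2:]
    s=s*(1+c["k1"]*(s**2).sum(1,keepdims=True)); f=240/np.tan(np.radians(c["fov_y"]/2))
    return s*f+[c["cx"],c["cy"]]
def un(uv,sc,off): return (np.array(uv,float)+.5)/sc-.5+np.array(off)
def fit(obs,pose,x0):
    def r(p):
        R,t=pose(p); return np.concatenate([(proj(C[n],R@(np.array(P)/1000)+t)[0]-q) for n,P,q in obs])
    s=least_squares(r,x0,loss="soft_l1",x_scale=[.1,.1,.1,1][:len(x0)]); return s.x,r(s.x).reshape(-1,2)
E
cat > m.py <<'E'
from h import *
np.set_printoptions(precision=4,suppress=True)
T=lambda P,uv:("top",P,un(uv,6,(355,175))); S=lambda P,u,v:("scene",P,un((u-420,v),6,(385,245)))
peg=[T((55,-15,18),(125,52)),T((55,15,18),(78,103)),T((-55,-30,18),(357,175)),T((-55,30,18),(268,290)),
T((-25,-30,18),(303,137)),T((-25,30,18),(218,248)),T((-25,-15,18),(272,163)),T((-25,15,18),(228,208)),
S((55,15,18),495,62),S((55,-15,18),555,52),S((-55,-30,18),673,165),S((-55,30,18),540,178),S((-25,30,18),515,140),S((-25,-30,18),655,132),
S((-55,30,-18),530,247),S((-55,-30,-18),668,235)]
x,r=fit(peg,lambda p:(Ro.from_euler("z",p[3]).as_matrix(),p[:3]),[.55,-.1,.018,.8]); print("peg",x,np.degrees(x[3])); print(r.T)
T=lambda P,uv:("top",P,un(uv,5.5,(165,165))); S=lambda P,uv:("scene",P,un(uv,6.5,(235,180)))
ch=[T((-70,-50,22),(692,88)),T((-70,-60,22),(672,65)),T((-70,50,22),(712,335)),T((-70,60,22),(715,357)),
T((230,0,0),(76,356)),T((170,0,30),(155,325)),T((30,-35,22),(475,172)),T((30,35,22),(470,347)),
S((-70,60,22),(528,155)),S((-70,50,22),(543,152)),S((-70,50,0),(550,212)),S((-70,-50,22),(688,82)),S((-70,-50,0),(700,133))]
R=lambda p:Ro.from_euler("ZY",[p[3],np.radians(22)]).as_matrix()
x,r=fit(ch,lambda p:(R(p),p[:3]),[.45,.15,.15,1.6]); print("chute",x,np.degrees(x[3])); print(r.T)
print("outlet",x[:3]+R(x)@[.17,0,0])
E
python3 m.py
```

```text
peg [ 0.6523 -0.1628  0.0165  0.946 ] 54.2022012273565
[[-1.1068 -0.5556  0.8374  1.2775 -0.3208 -0.5951  1.2585  1.3714 -0.7312
   0.4462  0.5225 -1.079  -0.5601 -0.5287 -0.3568  0.1907]
 [-1.3297 -0.4062  0.1125  0.1999 -0.8664 -0.2243 -0.4444  1.6266 -1.0451
  -0.1606  0.0116 -0.3743  0.3557 -0.0288  1.2079  1.3674]]
chute [0.5946 0.1229 0.1146 1.7071] 97.80931697017043
[[-1.4665  1.7063 -0.3721 -0.4348  1.5006  1.1902 -2.39    1.2214 -0.5644
  -0.5342  0.9151 -0.6116 -0.0978]
 [-0.1326 -0.3531 -0.1265  0.4559  0.4478 -0.8658  0.637  -0.5716  0.6072
  -0.0563 -1.1191  0.0115 -0.0041]]
outlet [0.5732 0.279  0.0509]
```

```bash
python3 -m crank '{"rotation":[[0,0,8.5],[0,0,8.5],[0,0,8.5],[0,0,8.5],[0,0,8.5]],"xyz":[[0,0,0],[0,0,0],[0,0,0],[0,0,0],[0,0,0]],"gripper":[85,85,85,85,85]}'
python3 -m crank '{"rotation":[[0,0,8.5],[0,0,8.5],[0,0,8.5],[0,0,8.5],[0,0,8.5]],"xyz":[[0,0,0],[0,0,0],[0,0,0],[0,0,0],[0,0,0]],"gripper":[85,85,85,85,85]}'
python3 -m crank '{"rotation":[[0,0,8.5],[0,0,8.5],[0,0,8.5],[0,0,0],[0,0,0]],"xyz":[[0,0,0],[0,0,0],[0,0,0],[-17,42,0],[-17,42,0]],"gripper":[85,85,85,85,85]}'
python3 -m crank '{"rotation":[[0,0,0],[0,0,0],[0,0,0],[0,0,0],[0,0,0]],"xyz":[[-17,42,0],[-17,42,0],[-17,42,0],[-17,42,0],[-17,42,0]],"gripper":[85,85,85,85,85]}'
python3 -m crank '{"rotation":[[0,0,0],[0,0,0],[0,0,0],[0,0,0],[0,0,0]],"xyz":[[-17,42,0],[-17,42,0],[-17,42,0],[-17,42,0],[-17,42,0]],"gripper":[85,85,85,85,85]}'
python3 -m crank '{"rotation":[[0,0,0],[0,0,0],[0,0,0],[0,0,0],[0,0,0]],"xyz":[[-17,42,0],[-17,42,0],[-17,42,0],[-17,42,0],[-17,42,0]],"gripper":[85,85,85,85,85]}'
```

```text
time: 0.6
tool_pos: [0.164, 0.6026, 0.2415]
eef_rot: [-3.14, 0.001, 2.128]
force: [-0.8, -1.1, -0.8]
opening: 0.0853
gripper_force: 0.0
time: 1.1
tool_pos: [0.164, 0.6026, 0.2415]
eef_rot: [-3.141, 0.001, 1.386]
force: [-0.9, -0.9, 0.1]
opening: 0.085
gripper_force: 0.0
time: 1.6
tool_pos: [0.2123, 0.5258, 0.2414]
eef_rot: [3.141, 0.001, 0.95]
force: [1.2, -0.5, 0.5]
opening: 0.0851
gripper_force: 0.0
time: 2.1
tool_pos: [0.3337, 0.3329, 0.2419]
eef_rot: [-3.142, 0.0, 0.948]
force: [0.2, 0.0, 0.6]
opening: 0.0854
gripper_force: 0.0
time: 2.6
tool_pos: [0.4546, 0.1414, 0.2421]
eef_rot: [-3.141, 0.0, 0.947]
force: [-0.5, 1.1, 0.2]
opening: 0.0851
gripper_force: 0.0
time: 3.1
tool_pos: [0.5754, -0.0502, 0.2417]
eef_rot: [-3.141, 0.0, 0.947]
force: [0.7, 0.9, 0.3]
opening: 0.0851
gripper_force: 0.0
```

```bash
python3 -m crank '{"rotation":[[0,0,0],[0,0,0],[0,0,0],[0,0,0],[0,0,0]],"xyz":[[-15.5,43,0],[-15.5,43,0],[-15.5,42.5,0],[0,0,40],[0,0,0]],"gripper":[85,85,85,85,85]}'
python3 - <<'E'
from workcell import ctrl, viewer
import cv2,pickle
from h import *
c=viewer.read_camera("wrist"); pickle.dump(c,open("wrist0.pkl","wb"))
im=c["img"].copy()
R=Ro.from_euler("z",.946).as_matrix()
P=[R@(np.array(p)/1000)+[.6523,-.1628,.018] for p in [(55,-15,18),(55,15,18),(-25,15,18),(-25,30,18),(-55,30,18),(-55,-30,18),(-25,-30,18),(-25,-15,18)]]
cv2.polylines(im,[proj(c,np.array(P)).round().astype(int)],True,(0,0,255),1)
cv2.imwrite("pics/w0.png",im); print(ctrl.observe()["tool_pos"])
E
```

```text
time: 3.6
tool_pos: [0.6483, -0.1615, 0.1956]
eef_rot: [-3.13, 0.004, 0.945]
force: [-2.3, 0.5, -1.7]
opening: 0.0854
gripper_force: 0.0
[ 0.64900177 -0.1607895   0.19775971]
```

View pics/w0.png

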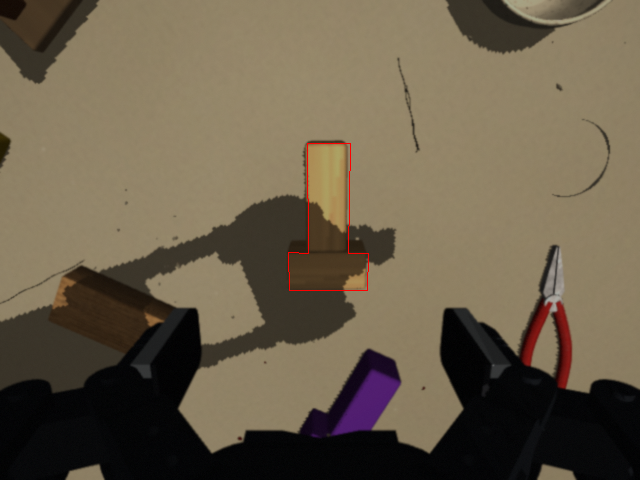

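The wrist view puts the predicted outline within about 2 px of the tail: tail end at row 142, columns 307–349. The head is in shadow around rows 240–290, so I'll enlarge that part.

```bash
python3 - <<'E'
import pickle,cv2,numpy as np
im=pickle.load(open("wrist0.pkl","rb"))["img"][125:305,270:390]
im=np.clip(255*(im/255.)**.5,0,255).astype(np.uint8)
cv2.imwrite("pics/w0c.png",cv2.resize(im,None,fx=3.2,fy=3.2,interpolation=cv2.INTER_CUBIC))
E
```

```text
(no output)
```

View pics/w0c.png

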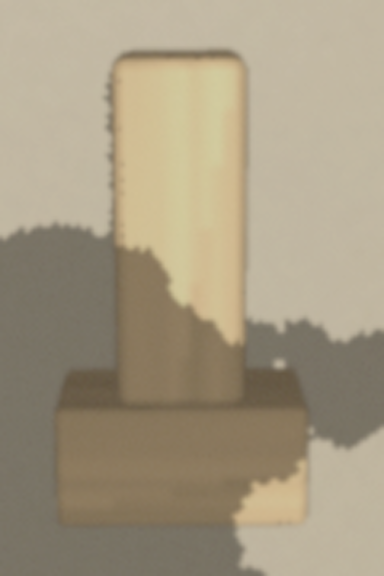

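The head's step is at row 251.5, which matches the fit. The peg sits about 1.5 mm left of the outline. Descending now.

```bash
python3 -m crank '{"rotation":[[0,0,0],[0,0,0],[0,0,0],[0,0,0],[0,0,0]],"xyz":[[0,2.5,40],[0,0,40],[0,0,40],[0,0,20],[0,0,0]],"gripper":[85,85,85,85,85]}'
python3 -m crank '{"rotation":[[0,0,0],[0,0,0],[0,0,0],[0,0,0],[0,0,0]],"xyz":[[0,0,15],[0,0,15],[0,0,10],[0,0,0],[0,0,0]],"gripper":[85,85,85,85,85]}'
```

```text
time: 4.15
tool_pos: [0.6511, -0.1607, 0.0592]
eef_rot: [-3.134, 0.002, 0.949]
force: [-0.9, 0.3, -1.0]
opening: 0.0851
gripper_force: 0.0
time: 4.65
tool_pos: [0.6542, -0.1628, 0.0222]
eef_rot: [-3.141, 0.0, 0.947]
force: [0.2, 0.4, 0.5]
opening: 0.0852
gripper_force: 0.0
```

```bash
python3 -m crank '{"rotation":[[0,0,0],[0,0,0],[0,0,0],[0,0,0],[0,0,0]],"xyz":[[-1,-3,4],[0,0,0],[0,0,0],[0,0,0],[0,0,0]],"gripper":[85,85,40,20,20]}'
python3 -m crank '{"rotation":[[0,0,0],[0,0,0],[0,0,0],[0,0,0],[0,0,0]],"xyz":[[0,0,0],[0,0,0],[0,0,0],[0,0,0],[0,0,0]],"gripper":[20,20,20,20,20]}'
```

```text
time: 5.15
tool_pos: [0.6514, -0.1619, 0.0185]
eef_rot: [3.141, -0.0, 0.947]
force: [-1.0, -0.3, 0.3]
opening: 0.0432
gripper_force: 0.0
time: 5.65
tool_pos: [0.6517, -0.1619, 0.0187]
eef_rot: [3.141, -0.0, 0.947]
force: [0.6, -0.6, 2.5]
opening: 0.0293
gripper_force: 60.4
```

```bash
python3 -m crank '{"rotation":[[0,0,0],[0,0,0],[0,0,0],[0,0,0],[0,0,0]],"xyz":[[0,0,-25],[0,0,-45],[0,0,-45],[0,0,-45],[0,0,-45]],"gripper":[20,20,20,20,20]}'
python3 -m crank '{"rotation":[[0,0,-8.5],[0,0,-8.5],[0,0,-8.5],[0,0,-8.5],[0,0,-8.5]],"xyz":[[0,0,-25],[0,0,0],[0,0,0],[0,0,0],[0,0,0]],"gripper":[20,20,20,20,20]}'
python3 -m crank '{"rotation":[[0,0,-1.0],[0,0,0],[0,0,0],[0,0,0],[0,0,0]],"xyz":[[40,-3,0],[40,-3,0],[40,-3,0],[40,-3,0],[40,-3,0]],"gripper":[20,20,20,20,20]}'
python3 -m crank '{"rotation":[[0,0,0],[0,0,0]],"xyz":[[0,0,0],[0,0,0]],"gripper":[20,20]}'
python3 - <<'E'
from workcell import ctrl, viewer
import cv2,pickle
from h import *
np.set_printoptions(precision=4,suppress=True)
c=viewer.read_camera("wrist"); pickle.dump(c,open("wrist1.pkl","wb"))
im=c["img"].copy()
R=Ro.from_euler("ZY",[1.7071,np.radians(22)]).as_matrix(); t=[.5946,.1229,.1146]
for s in(1,-1):
  for w in (0,10):
    P=np.array([(-70,s*(50+w),22),(30,s*(35+w),22),(165,s*(35+w),22)])/1000@R.T+t
    cv2.polylines(im,[proj(c,P).round().astype(int)],False,(0,0,255),1)
P=np.array([(-70,-50,0),(-70,50,0)])/1000@R.T+t
cv2.polylines(im,[proj(c,P).round().astype(int)],False,(0,255,0),1)
cv2.imwrite("pics/w1.png",im); o=ctrl.observe();print(o["tool_pos"],o["eef_rot"])
E
```

```text
time: 6.15
tool_pos: [0.6502, -0.1615, 0.2238]
eef_rot: [-3.139, 0.001, 0.947]
force: [0.3, -0.6, -1.3]
opening: 0.0292
gripper_force: 60.1
time: 6.65
tool_pos: [0.6503, -0.1615, 0.2471]
eef_rot: [-3.139, -0.001, 1.695]
force: [1.0, 0.4, -0.9]
opening: 0.0291
gripper_force: 60.1
time: 7.15
tool_pos: [0.6086, 0.0359, 0.2472]
eef_rot: [-3.139, -0.0, 1.706]
force: [0.3, 0.4, -0.5]
opening: 0.0291
gripper_force: 60.1
time: 7.35
tool_pos: [0.6091, 0.0354, 0.2474]
eef_rot: [-3.14, 0.0, 1.709]
force: [-1.1, -0.1, -1.3]
opening: 0.0291
gripper_force: 60.1
[0.6096 0.0344 0.2477] [-3.1404  0.0006  1.7074]
```

View pics/w1.png

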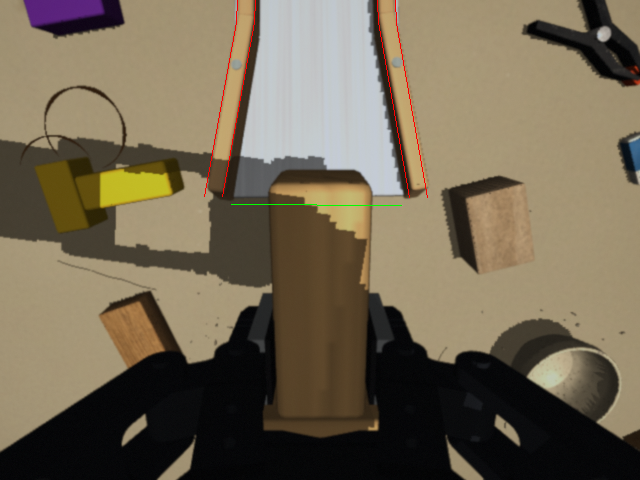

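Both walls are within a few pixels of the overlay. The real floor edge is at row 196, against 205 predicted, and about 4 px to the right. I'll zoom in to refine the fit.

```bash
python3 - <<'E'
import pickle,cv2,numpy as np
im=pickle.load(open("wrist1.pkl","rb"))["img"]
im=np.clip(255*(im/255.)**.6,0,255).astype(np.uint8)
a=cv2.resize(im[0:210,195:275],None,fx=2.8,fy=2.8,interpolation=cv2.INTER_CUBIC)
b=cv2.resize(im[0:210,360:440],None,fx=2.8,fy=2.8,interpolation=cv2.INTER_CUBIC)
cv2.imwrite("pics/w1c.png",cv2.hconcat([a,b]))
E
```

```text
(no output)
```

View pics/w1c.png

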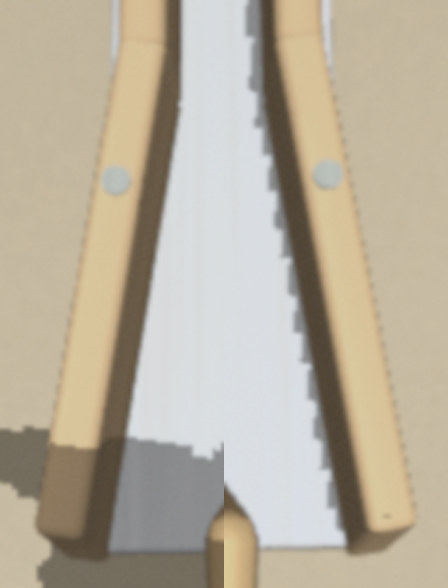

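```bash
cat >> m.py <<'E'
C["wrist"]=pickle.load(open("wrist1.pkl","rb"))
L=lambda P,uv:("wrist",P,un(uv,2.8,(195,0))); Q=lambda P,uv:("wrist",P,un((uv[0]-224,uv[1]),2.8,(360,0)))
w=[L((-70,60,22),(37,528)),L((-70,50,22),(85,538)),L((-70,50,0),(107,554)),L((30,35,22),(168,42)),L((30,45,22),(118,42)),L((30,35,0),(180,100)),
Q((-70,-50,22),(370,530)),Q((-70,-60,22),(413,522)),Q((-70,-50,0),(347,549)),Q((30,-35,22),(278,38)),Q((30,-45,22),(320,36))]
print("--- wrist refit")
for o in (w,ch+w):
    x,r=fit(o,lambda p:(R(p),p[:3]),[.595,.123,.115,1.7]); print(x,np.degrees(x[3])); print(r.T)
E
python3 m.py|sed -n '/---/,$p'
```

```text
--- wrist refit
[0.5945 0.1275 0.1136 1.721 ] 98.6052785664236
[[-1.785  -0.369   0.6254 -0.4394 -0.2729  1.1463 -0.497   2.8038 -0.2868
  -0.4681  2.2885]
 [ 0.8974 -2.8994 -0.2737 -0.033   0.2725  2.1166 -2.0404  0.6439 -0.2869
  -0.2053  0.3581]]
[0.5946 0.1273 0.1135 1.72  ] 98.5505228932128
[[-3.8383 -0.7203 -2.185  -2.1907 -0.1791 -0.583  -4.5194 -0.524  -1.412
  -1.4238  0.0467 -1.9077 -1.3744 -1.761  -0.3512  0.6249 -0.2768 -0.1045
   1.2802 -0.5664  2.7233 -0.3595 -0.3583  2.3891]
 [-0.2936 -0.5027 -0.4065  0.1634  1.6484  0.1443  0.9717 -0.3044  0.5572
  -0.1147 -1.2073 -0.1232 -0.1692  1.0674 -2.7115 -0.1058  0.2383  0.5247
   2.357  -1.6736  1.0284  0.0427  0.1988  0.781 ]]
```

```bash
python3 -m crank '{"rotation":[[0,0,-0.6],[0,0,0],[0,0,0],[0,0,0],[0,0,0]],"xyz":[[31,-1,0],[31,-0.5,0],[31,-0.5,0],[0,0,30],[0,0,30]],"gripper":[20,20,20,20,20]}'
python3 -m crank '{"rotation":[[0,0,0],[0,0,0],[0,0,0],[0,0,0],[0,0,0]],"xyz":[[0,0,10],[0,0,8],[0,0,5],[0,0,0],[0,0,0]],"gripper":[20,20,20,20,20]}'
```

```text
time: 7.9
tool_pos: [0.5964, 0.1258, 0.1889]
eef_rot: [3.138, 0.001, 1.717]
force: [0.6, -0.8, -1.1]
opening: 0.0289
gripper_force: 60.1
time: 8.4
tool_pos: [0.5958, 0.1261, 0.1665]
eef_rot: [3.139, 0.0, 1.716]
force: [0.1, -0.1, -0.9]
opening: 0.0292
gripper_force: 60.1
```

```bash
python3 -m crank '{"rotation":[[0,0,0],[0,0,0],[0,0,0],[0,0,0],[0,0,0]],"xyz":[[0,-1,5],[0,0,0],[0,0,0],[0,0,0],[0,0,0]],"gripper":[20,20,20,20,20]}'
python3 -m crank '{"rotation":[[0,0,0],[0,0,0],[0,0,0],[0,0,0],[0,0,0]],"xyz":[[0,0,0],[0,0,0],[0,0,0],[0,0,0],[0,0,0]],"gripper":[85,85,85,85,85]}'
python3 -m crank '{"rotation":[[0,0,0],[0,0,0],[0,0,0],[0,0,0],[0,0,0]],"xyz":[[0,0,0],[0,0,0],[0,0,0],[0,0,0],[0,0,0]],"gripper":[85,85,85,85,85]}'
python3 -m crank '{"rotation":[[0,0,0],[0,0,0],[0,0,0],[0,0,0],[0,0,0]],"xyz":[[0,0,-20],[0,0,-40],[0,0,-40],[0,0,0],[0,0,0]],"gripper":[85,85,85,85,85]}'
python3 - <<'E'
from workcell import viewer
import cv2
s=viewer.read_camera("scene")["img"]; w=viewer.read_camera("wrist")["img"]
a=cv2.resize(s[170:300,220:360],(400,372),interpolation=cv2.INTER_CUBIC)
cv2.imwrite("pics/f.png",cv2.hconcat([a,cv2.resize(w,(400,300))[0:300] if 0 else cv2.copyMakeBorder(cv2.resize(w,(400,300)),0,72,0,0,cv2.BORDER_CONSTANT)]))
E
```

```text
time: 8.9
tool_pos: [0.5939, 0.1262, 0.1604]
eef_rot: [3.141, 0.0, 1.717]
force: [-1.1, 0.2, -0.8]
opening: 0.0289
gripper_force: 60.1
time: 9.4
tool_pos: [0.5939, 0.1261, 0.1604]
eef_rot: [3.141, 0.0, 1.717]
force: [0.8, 0.4, 0.5]
opening: 0.0848
gripper_force: 0.0
time: 9.9
tool_pos: [0.5938, 0.1261, 0.1603]
eef_rot: [-3.142, -0.0, 1.717]
force: [-0.6, -0.1, 0.1]
opening: 0.085
gripper_force: 0.0
time: 10.4
tool_pos: [0.5947, 0.1262, 0.262]
eef_rot: [3.138, 0.0, 1.717]
force: [-0.1, 0.3, -0.2]
opening: 0.0849
gripper_force: 0.0
```

View pics/f.png

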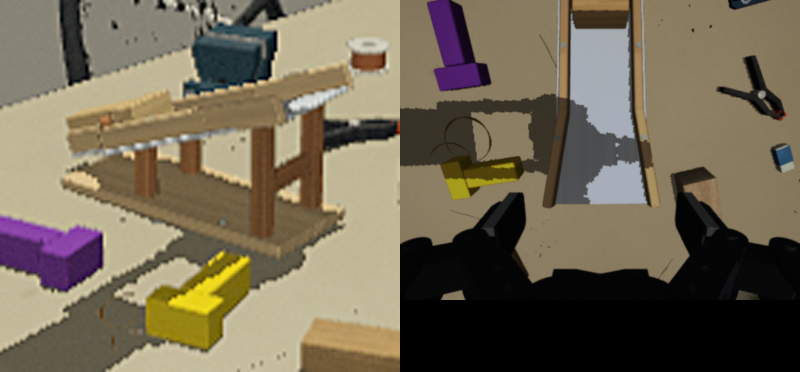

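The peg has slid down: its head is near the outlet at (600,10) in the right panel. I'll use the last picture to check that it's seated, with the expected outline drawn on the top view.

```bash
python3 - <<'E'
from workcell import viewer
from h import *
import cv2
c=viewer.read_camera("top"); im=c["img"]; k=4
R=Ro.from_euler("ZY",[1.715,np.radians(22)]).as_matrix(); t=[.5946,.126,.114]
P=[(55,-15,18),(55,15,18),(-25,15,18),(-25,30,18),(-55,30,18),(-55,-30,18),(-25,-30,18),(-25,-15,18)]
P=(np.array(P)+[183,0,18])/1000@R.T+t
q=proj(c,P)-[150,165]
a=cv2.resize(im[165:265,150:310],None,fx=k,fy=k,interpolation=cv2.INTER_CUBIC); b=a[:, :400].copy(); 
cv2.polylines(b,[((q+.5)*k-.5).round().astype(int)],True,(0,0,255),1)
cv2.imwrite("pics/f2.png",cv2.hconcat([a[:,:400],b]))
E
```

```text
(no output)
```

View pics/f2.png

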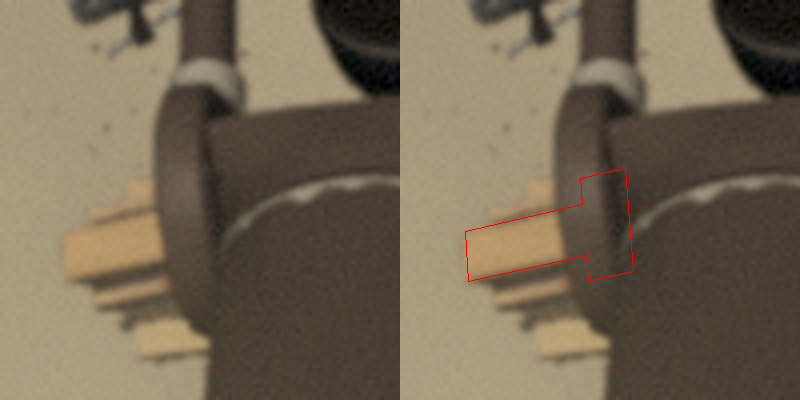

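The tail comes out through the gap and matches the seated outline to within about 1 px (tail end at x≈65 in the crop). The peg is seated and the robot is clear, so I'm handing in.

```bash
python3 -c "
from workcell import ctrl
print(ctrl.sign_off())"
```

```text
the job is handed in; nothing more can be done
None
```

I released the T-peg at the chute mouth and it slid down and seated: its tail is out through the gap where a seated peg's should be, though the arm hid the head from the last top view. I never touched the pine block, and the job was handed in at about 10.5 s with the gripper clear.

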